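# Put the violin maker's tools back in their holders

### The job

Clear up the violin maker's bench: put each of the four tools back in the wooden holder made for it - the large thumb plane in the large round-ended stall, the small plane in the small stall, the oilstone in its rectangular box, and the gouge on its rest with its handle between the cheeks and its blade out through the notch. Set each one down flat on the felt floor inside its holder, without dropping it, and let go. Leave the glass jar and the round tin where they stand.

Things in the scene. Friction and masses are not known exactly. Their poses are not given: they have to be found in the camera images.
- plane_large_mid (a point): Large thumb plane, loose, standing on its sole: oval brass body 84 mm long (x), 40 wide (y); two cheeks with flat parallel sides 44 mm long (take it across these) rise 30 mm above the sole; between them a steel iron slopes up and back (to -x), 43 mm high. Point: centre of the body, half-way up the cheeks, 15 mm above the sole. z up.
- plane_small_mid (a point): Small thumb plane, loose, same form as the large one: brass body 56 mm long (x), 28 wide (y), cheeks with flat sides 28 mm long rising 24 mm above the sole, iron to 35 mm high leaning to -x. Point: centre of the body, half-way up the cheeks, 12 mm above the sole. z up.
- oilstone_mid (a point): Oilstone, loose, lying flat: a grey two-layer rectangular sharpening stone 100 mm (x) by 40 mm (y) by 25 mm high. Point: its centre, 12.5 mm above its underside. z up.
- gouge_mid (a point): Palm gouge, loose, lying on a flat of its handle: octagonal wooden handle 60 mm long, 26 across flats, with a 6 mm rounded butt at -x; at +x a brass ferrule, then thin steel shank and 14 mm wide channel blade ending 93 mm from this point, axis 13 mm above the underside. Point: centre of the wooden handle, 13 mm above its underside. x from butt to blade, z up.
- stall_large: Large plane stall, fixed: wooden block 120 by 76 mm with a round-ended place 100 mm long (x), 56 wide (y), 8 mm to spare round the large plane. Felt floor 8 mm above the bench; a curved rail, 8 mm above the floor and 7 thick, goes round each end; the long sides are open over the middle 62 mm for the fingers. Origin: centre of the place, at bench height. z up.
- stall_small: Small plane stall, fixed, same form: wooden block 92 by 64 mm, round-ended place 72 mm long (x), 44 wide (y), 8 mm to spare round the small plane. Felt floor 8 mm above the bench, end rails 8 mm above the floor and 7 thick, long sides open over the middle 44 mm. Origin: centre of the place, at bench height. z up.
- stone_box: Stone box (lower half of the oilstone's case), fixed: wooden block 134 by 74 mm, rectangular place 116 mm (x) by 56 (y), 8 mm to spare round the oilstone. Felt floor 8 mm above the bench, walls 9 mm above the floor and 9 thick, cut away over the middle 64 mm of both long sides for the fingers. Origin: centre of the place, at bench height. z up.
- gouge_rest: Gouge rest, fixed, wood, 117 by 60 mm. Felt floor 8 mm above the bench; the handle lies centred on the origin between 4 short cheeks (8 mm above the floor, 42 apart, open over the middle 48 mm); butt stop at x = -38 mm, 20 above the floor; at x = 52 to 62 mm two posts, 26 above the floor, with a 24 mm notch for the shank, blade to +x. Origin at bench height, z up.
- jar_mid (a point): Bystander: glass jar with a metal lid, 64 mm across, 66 mm high, among the holders. Point: its centre. Leave it alone.
- tin_mid (a point): Bystander: flat round metal tin, 61 mm across, 22 mm high, among the holders. Point: its centre. Leave it alone.
Not all that is in view belongs to the job. What is shaped like the part that bears plane_small_mid but red is not meant. Several things look just like the part that bears oilstone_mid: the one meant starts farthest to the robot's right.

How it is judged:
By the outcome, as a careful person would: the job done as asked, in the order asked, and still so for the second after the job is handed in, with the robot touching nothing.
It also fails if it takes over 99 s, if anything falls off the work surface, if the arm or the gripper's body presses on something with over 40 N, if the wrist force passes 120 N, or if a joint passes its speed limit or range.

### The arm

A 7-joint arm with a two-finger parallel gripper is mounted at the origin on the work surface. World frame = base frame: x ahead of the robot, y to its left, z up, the work surface at z = 0. Lengths are in m, angles in rad, forces in N, time in s.
With the tool pointing down it reaches from about 0.425 to 0.95 m from the base axis. Payload 4.7 kg.
Tool frame: the origin (TCP) lies at the very end of the fingers, on their centre line; the grasp point (between the pads) lies 19 mm behind it; y points along the fingers, x is the direction in which the jaws open and shut, and the axes are right-handed (so a half turn about y gives the same grasp; the last joint's range is limited). The gripper opens to 85 mm and grips with 20 to 120 N. Pads are 22 mm wide; open, the fingers measure 114 mm over their backs; the gripper's body (76 mm by 85 mm) begins 54 mm behind the grasp point. The pads swing forward as they close: fully open they stand 13 mm farther back than shut.
Start: joints at [1.263, 0.469, -0.049, 1.532, 0.024, 1.141, -0.082], TCP at [0.186, -0.649, 0.231] pointing down, gripper open.
Joint ranges: [-2.59, 2.59], [-0.33, 1.99], [-1.39, 1.29], [0.1, 2.45], [-1.04, 4.18], [0.21, 1.99], [-2.66, 2.66]. Speed limits (rad/s): [2.57, 2.57, 3.14, 3.14, 3.14, 3.14, 3.14].

### API

Orientations are given as a unit quaternion [x, y, z, w].
In Python, from cell import * gives the robot as it stands. Calls block until the motion is done:
- movep(position, orientation): joint-space move of the TCP to a pose.
- servo_line(position, orientation=None, feed=0.15, f_stop=None): straight line of the TCP; orientation=None keeps the orientation; feed is the mean speed in m/s. With f_stop (N) it stops when the force on the tool has changed by that much, and returns True; else False.
- movej(angles): joint-space move.
- gripper_to(opening, effort=None): opening from 0.0 (shut) to 1.0 (fully open); effort is the grip in N (None keeps the last); returns when the fingers have stopped.
- dwell(seconds).
- ik(position, orientation): joint angles nearest the present ones, or None.
- get_obs(): the state.
- capture(name): name is "scene" or "side" or "wrist"; returns a dict with "img" (420x560x3 uint8, red, green, blue), "depth" (420x560 float32, m along the optical axis (not along the pixel's ray), 0 where there is no reading), "vertical_fov" (degrees; the focal length in pixels is half the picture's height over the tangent of half this angle, whatever the lens; pixels are square), "cx", "cy" (the principal point, pixels), "R" (3x3) and "t" (3): a world point X has camera coordinates R X + t. Camera axes: x right, y down, z forward; pixel columns grow to the right and rows downward; lengths in m; the calibration is good to about 2 mm. A picture is of the moment at which its call begins.
A pose or a line that the arm cannot do raises Unreachable and nothing moves.
- sign_off(): hands the job in, once; it reports no verdict.
Trained networks look in a picture, given as the dict that the camera call returned (one of the last four; its "shot" number tells which), for a name from the list of things; names that differ only in an ending like _2 or _b are one class to them, and where a whole thing is asked for, a point or a joint stands for the part that bears it (a point fixed in the world has none). Each returns a list of dicts, best first, with "p" (0 to 1); they miss things now and then, are a little off and sometimes report something else, mostly with a low value. They report only what shows in the picture. A call takes as long as a camera call. They do not tell look-alikes from the thing itself.
- find_in(picture, label): "extent" ([centre column, centre row, width, height] as shares, 0 to 1, of the picture: columns of its width, rows of its height, round what is visible of it).
- masks_of(picture, label): "region" (420x560 bool, what is visible of it) and "extent" ([centre column, centre row, width, height] as shares, 0 to 1, of the picture: columns of its width, rows of its height, round what is visible of it).
- tip_of(picture, label): "position" ([column, row] as shares, 0 to 1, of the picture: columns of its width, rows of its height: a listed point, or the origin of a listed thing).
The state is a dict: "time_s": time; "joint_positions": joint angles; "dq": joint speeds; "effort": joint torques, N m; "tool_pos": TCP position; "tool_rot": TCP orientation; "contact_force": force on the tool from outside, world axes, zero at the start; "ft_torque": the same for the moment, N m; "width": opening from 0.0 (shut) to 1.0 (fully open).
Only numpy, scipy, OpenCV 4.12 (cv2) and the standard library are available. Lean on these libraries where they do the work, as an engineer would, in place of code of your own. Each camera call takes 0.05 s, during which the arm holds its last target.

## Working session

There is one attempt and no reset: what is moved stays moved. The work goes in short steps, each a Python script; the robot and the scene stay as the last script left them, time stands still between calls to the robot, and variables do not carry over. Pictures are saved under pics/ and viewed, and the job is handed in when it is done.

```bash
ls; mkdir -p pics
cat > h.py <<'E'
from cell import *
import numpy as np, cv2
def save(n,im): cv2.imwrite('pics/'+n+'.png',cv2.cvtColor(im,cv2.COLOR_RGB2BGR))
def f_of(c): return 210/np.tan(np.radians(c['vertical_fov'])/2)
def cloud(c):
    f=f_of(c);d=c['depth'];v,u=np.mgrid[0:420,0:560]
    P=np.stack([(u-c['cx'])/f*d,(v-c['cy'])/f*d,d],-1)
    return (P-c['t'])@c['R']   # R^T (P-t)
def proj(c,X):
    q=c['R']@np.array(X)+c['t'];f=f_of(c);return f*q[:2]/q[2]+[c['cx'],c['cy']]
E
python3 - <<'E'
from h import *
o=get_obs();print(o)
for n in['scene','side','wrist']:
    c=capture(n);save(n+'0',c['img']);print(n,c['vertical_fov'],c['cx'],c['cy'],c['R'].round(3).tolist(),c['t'],-c['R'].T@c['t'])
    np.savez('pics/'+n+'0.npz',**{k:v for k,v in c.items() if k not in('shot',)})
E
```

```text
pics
{'time_s': 0.0, 'joint_positions': array([ 1.26309654,  0.46945162, -0.04859129,  1.53371378,  0.02407689,
        1.14103001, -0.08230183]), 'dq': array([ 0.00092657,  0.0006652 ,  0.00154575, -0.00071466,  0.00178875,
       -0.00042714,  0.00179315]), 'effort': array([-2.61727600e-04, -5.10306573e+01, -4.67500929e-02, -2.37710899e+01,
        1.06515139e-02,  7.59071001e-03, -5.82905287e-06]), 'tool_pos': array([ 0.18560772, -0.6483503 ,  0.23024616]), 'tool_rot': array([-0.56421439,  0.42625191, -0.42508858,  0.56504083]), 'contact_force': array([-0.40692835,  0.26846166, -0.23887766]), 'ft_torque': array([ 0.00156773, -0.01630122,  0.07208668]), 'width': 0.9974190077487581}
scene 56.38632195415415 284.972138155593 210.73967291411634 [[-0.749, 0.663, 0.006], [0.567, 0.645, -0.512], [-0.344, -0.38, -0.859]] [ 0.40499746 -0.26528143  1.14089802] [0.84562514 0.33601979 0.84145962]
side 52.03381447264107 275.4320829578436 211.797644351633 [[0.96, -0.28, -0.004], [-0.151, -0.507, -0.848], [0.235, 0.815, -0.529]] [-0.52895521  0.12979858  0.82828848] [ 0.33244939 -0.75741105  0.54635976]
wrist 67.49395207089685 275.7345344466709 213.31091876913905 [[0.275, -0.962, -0.002], [-0.926, -0.265, 0.27], [-0.26, -0.073, -0.963]] [-0.67327353 -0.03585309  0.3786713 ] [ 0.25018908 -0.62934794  0.37323082]
```

View pics/scene0.png

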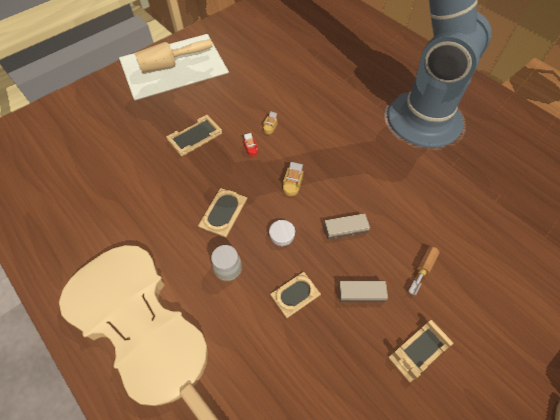

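View pics/side0.png

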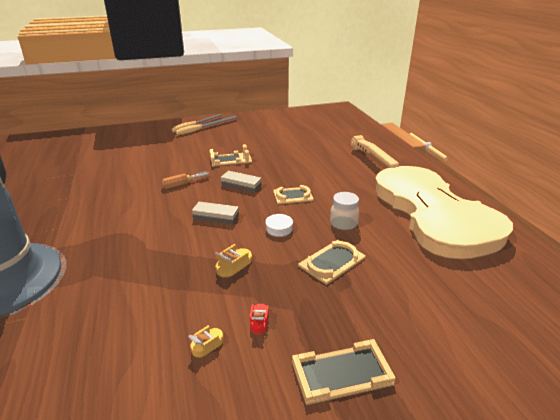

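View pics/wrist0.png

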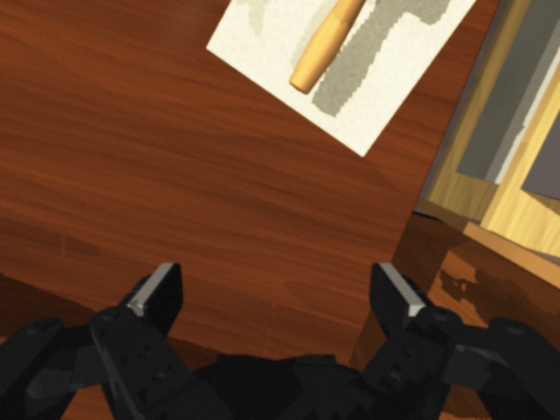

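Run:
```python
from h import *
c=dict(np.load('pics/scene0.npz'));P=cloud(c);d=c['depth']
z=P[...,2];print('table z',np.median(z[250:400,300:380]))
m=((z>0.006)&(z<0.075)&(d>0)).astype(np.uint8)
n,l,s,ce=cv2.connectedComponentsWithStats(m,connectivity=8)
for i in range(1,n):
    if 60<s[i,4]<6000:
        q=P[l==i];r=cv2.minAreaRect(q[:,:2].astype(np.float32)*1000)
        print(i,s[i,4],ce[i].round(),'rect',np.round(r[0],1),np.round(r[1],1),round(r[2],1),'z95',np.percentile(q[:,2],[50,95,99]).round(4))
im=c['img']
big=cv2.resize(im[80:390,160:470],None,fx=1.9,fy=1.9,interpolation=cv2.INTER_CUBIC);save('crop0',big)
# live networks
c=capture('scene');sd=capture('side')
for L in['plane_large_mid','plane_small_mid','oilstone_mid','gouge_mid','stall_large','stall_small','stone_box','gouge_rest','jar_mid','tin_mid']:
    for nm,k in(('sc',c),('sd',sd)):
        f=f_of(k)
        for t in tip_of(k,L)[:3]:
            px=np.array(t['position'])*[560,420]
            zz={'plane_large_mid':.015,'plane_small_mid':.012,'oilstone_mid':.0125,'gouge_mid':.013,'jar_mid':.033,'tin_mid':.011}.get(L,0)
            ray=k['R'].T@np.array([(px[0]-k['cx'])/f,(px[1]-k['cy'])/f,1]);o=-k['R'].T@k['t']
            X=o+ray*(zz-o[2])/ray[2]
            print(L,nm,round(t['p'],2),px.round(1),X.round(4))
```

```text
table z 0.0007393958187532875
1 164 [9. 3.] rect [  677.1 -1319.3] [18.5 88.2] 87.1 z95 [0.0158 0.0318 0.0363]
4 1518 [527.  16.] rect [-616.9  -77.1] [ 28.6 325.8] 0.2 z95 [0.0348 0.0699 0.0737]
71 1121 [167.  55.] rect [ 400.6 -676.5] [242.8 103.1] 2.4 z95 [0.0523 0.073  0.0744]
198 2341 [423. 124.] rect [13.8  2.8] [184.6 214.4] 21.0 z95 [0.0165 0.0706 0.0736]
206 204 [270. 122.] rect [ 357.4 -275.1] [55.5 29.6] 27.2 z95 [0.0204 0.0326 0.0363]
209 1035 [193. 135.] rect [ 539.4 -385.7] [ 78.7 135.7] 88.1 z95 [0.0097 0.0189 0.0204]
225 208 [250. 144.] rect [ 448.8 -248.6] [55.5 28.4] 67.9 z95 [0.0216 0.0331 0.0353]
244 481 [292. 178.] rect [440.6 -85.8] [78.3 39.9] 33.2 z95 [0.025  0.0414 0.0448]
254 1205 [222. 211.] rect [ 628.9 -135. ] [119.8  77.2] 27.1 z95 [0.0088 0.017  0.0192]
261 778 [346. 225.] rect [432.8  97.8] [ 42.6 101.3] 59.0 z95 [0.0254 0.0281 0.0293]
262 499 [281. 232.] rect [561.1   8.5] [59.1 59.6] 1.1 z95 [0.0224 0.0249 0.026 ]
266 839 [225. 262.] rect [711.1  -6. ] [59.3 59.7] 26.3 z95 [0.065  0.0683 0.0693]
267 486 [424. 267.] rect [384.9 291.9] [127.6  26.1] 15
[... 1171 characters left out ...]
8.7] [ 0.6291 -0.1207  0.    ]
stall_large sd 0.51 [225.2 162.1] [0.511  0.3921 0.    ]
stall_small sc 0.86 [293.8 296.6] [0.641  0.1423 0.    ]
stall_small sd 0.87 [293.9 194.3] [0.6446 0.152  0.    ]
stone_box sc 0.69 [195.2 141. ] [ 0.5469 -0.3714  0.    ]
stone_box sd 0.84 [339.9 370.9] [ 0.5418 -0.3781  0.    ]
gouge_rest sc 0.55 [422.8 347.7] [0.5136 0.4001 0.    ]
gouge_rest sd 0.56 [228.4 161.8] [0.5206 0.3916 0.    ]
jar_mid sc 0.66 [223.5 263.9] [ 0.7158 -0.0088  0.033 ]
jar_mid sd 0.71 [341.5 210.9] [ 0.7049 -0.0057  0.033 ]
jar_mid sd 0.63 [213.3 214.2] [0.4248 0.0633 0.033 ]
tin_mid sc 0.86 [284.1 232.5] [0.5551 0.0126 0.011 ]
tin_mid sd 0.71 [282.6 223.6] [0.572  0.0143 0.011 ]
```

View pics/crop0.png

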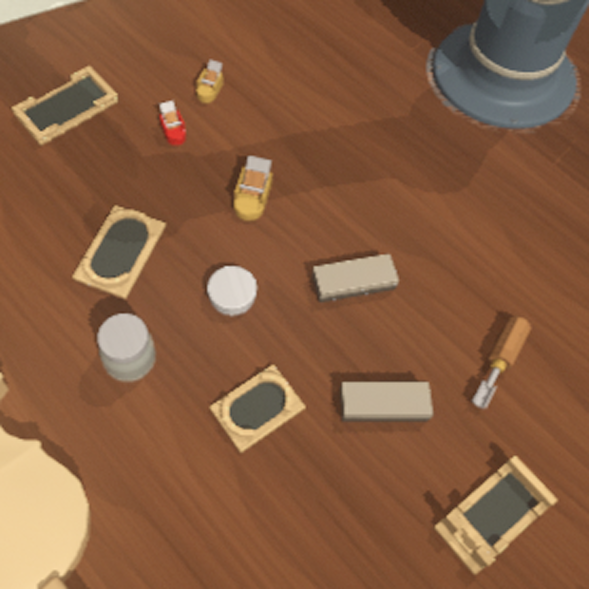

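Run:
```python
from h import *
A=dict(np.load('pics/scene0.npz'));B=dict(np.load('pics/side0.npz'))
PA,PB=cloud(A),cloud(B)
obj={'PL':(.441,-.086),'PS':(.357,-.275),'OS':(.433,.098),'G':(.385,.292),'SL':(.629,-.135),'SS':(.637,.14),'SB':(.545,-.38),'GR':(.522,.397),'jar':(.711,-.006),'tin':(.561,.0085),'red':(.449,-.249)}
tiles=[]
for k,(x,y) in obj.items():
    R=.085
    T=np.full((170,170,3),60,np.uint8)
    for nm,C,P in(('sc',A,PA),('sd',B,PB)):
        s=(np.hypot(P[...,0]-x,P[...,1]-y)<R)&(C['depth']>0)
        zt=P[s][:,2]; t0=np.median(zt[zt<.006]); 
        s2=s&(P[...,2]>t0+.005)
        # keep biggest component
        n,l,st,_=cv2.connectedComponentsWithStats(s2.astype(np.uint8),connectivity=8)
        i=1+np.argmax(st[1:,4]);q=P[l==i]
        r=cv2.minAreaRect(q[:,:2].astype(np.float32)*1000)
        top=q[q[:,2]>np.percentile(q[:,2],60)]
        rt=cv2.minAreaRect(top[:,:2].astype(np.float32)*1000)
        print(k,nm,'t0',t0.round(4),np.round(r[0],1),np.round(r[1],1),round(r[2],1),'z98',np.percentile(q[:,2],98).round(4))
```

```text
PL sc t0 0.001 [440.6 -85.8] [78.3 39.9] 33.2 z98 0.044
PL sd t0 0.0016 [439.2 -86.7] [85.  42.9] 32.6 z98 0.0441
PS sc t0 0.0011 [ 357.4 -275.1] [55.5 29.6] 27.2 z98 0.0348
PS sd t0 0.0015 [ 357.6 -273.7] [55.8 30.7] 27.8 z98 0.0354
OS sc t0 0.0009 [432.8  97.8] [ 42.6 101.3] 59.0 z98 0.0289
OS sd t0 0.0018 [434.2  99.1] [ 45.7 100.6] 59.8 z98 0.0284
G sc t0 0.0008 [384.9 291.9] [127.6  26.1] 15.6 z98 0.029
G sd t0 0.002 [385.9 290.7] [128.5  24.1] 17.1 z98 0.0292
SL sc t0 0.0008 [ 628.2 -135.3] [121.3  77.2] 27.1 z98 0.018
SL sd t0 0.0017 [ 629.9 -134.5] [122.   78.2] 26.6 z98 0.0185
SS sc t0 0.0006 [636.8 139.7] [64.3 91.8] 83.5 z98 0.0181
SS sd t0 0.002 [637.7 142. ] [69.4 91.9] 82.5 z98 0.0192
SB sc t0 0.0011 [ 539.4 -385.7] [ 78.7 135.7] 88.1 z98 0.0201
SB sd t0 0.0015 [ 541.7 -383.5] [ 77.  135.2] 87.4 z98 0.0196
GR sc t0 0.0006 [527.8 397. ] [ 59.8 117.3] 85.8 z98 0.0347
GR sd t0 0.0022 [528.8 398.6] [ 65.7 117.1] 86.1 z98 0.036
jar sc t0 0.0005 [711.1  -6. ] [59.3 59.7] 26.3 z98 0.0688
jar sd t0 0.0019 [709.7 -11.3] [60.1 59.3] 11.4 z98 0.069
tin sc t0 0.0008 [561.1   8.5] [59.1 59.6] 1.1 z98 0.0255
tin sd t0 0.0018 [561.5   9.8] [59.9 59.7] 5.0 z98 0.0256
red sc t0 0.001 [ 448.8 -248.6] [55.5 28.4] 67.9 z98 0.0338
red sd t0 0.0015 [ 450.  -247.7] [55.8 27.9] 68.2 z98 0.0356
```

```bash
cat >> h.py <<'E'
from scipy.spatial.transform import Rotation as Ro
def q_of(a):  # a: jaw direction deg
    a=np.radians(a);x=np.array([np.cos(a),np.sin(a),0]);y=np.array([0,0,-1.]);z=np.cross(x,y)
    return Ro.from_matrix(np.stack([x,y,z],1)).as_quat()
E
python3 - <<'E'
from h import *
A=dict(np.load('pics/scene0.npz'));B=dict(np.load('pics/side0.npz'))
for C in(A,B):
    P=cloud(C).reshape(-1,3);a=np.radians(-4);e=np.array([np.cos(a),np.sin(a)]);n=np.array([-e[1],e[0]])
    d=P[:,:2]-[.5283,.3978];u,v=d@e,d@n;z=P[:,2]
    s=(abs(u)<.065)&(abs(v)<.04)
    for lo,hi in((.031,.04),(.024,.031),(.013,.02)):
        m=s&(z>lo)&(z<hi)
        print(lo,'u bins',np.histogram(u[m]*1000,bins=np.arange(-65,66,5))[0])
    m=s&(z>.031)&(u>.03);print('posts u',np.percentile(u[m]*1e3,[2,50,98]),'v hist',np.histogram(v[m]*1e3,bins=np.arange(-35,36,5))[0])
    m=s&(z>.026)&(u<-.03);print('stop u',np.percentile(u[m]*1e3,[2,50,98]) if m.any() else None)
T={'PL':(.440,-.0862,33),'PS':(.3575,-.2745,27.5),'OS':(.4335,.0983,-30.6),'G':(.358,.2833,16.4),'SL':(.629,-.135,26.9),'SS':(.637,.1405,-7),'SB':(.5405,-.3845,-2.3),'GR':(.5245,.398,-4)}
for k,(x,y,a) in T.items():
    for f in(90,-90):
        for z in(.0,.15):
            j=ik([x,y,z],q_of(a+f));print(k,f,z,None if j is None else np.round(j,2))
E
```

```text
0.031 u bins [ 0  3  2  0  0  0  0  0  0  0  0  0  0  0  0  0  0  0  0  0  5 49 50  4
  0  0]
0.024 u bins [ 0 55 82 12  0  0  0  0  0  0  0  0  0  0  0  0  0  0  0  0  0  0 22  0
  0  0]
0.013 u bins [ 0  0 31 27 20 25  0  0  1  1  2  0  0  0  0 12 24 21 10  0  0 22 40  2
  0  0]
posts u [39.69360683 45.04817554 50.12075254] v hist [ 1 15 13 15  7  0  0  0  0 11 17 16 13  0]
stop u [-58.99082859 -54.05100991 -49.68741643]
0.031 u bins [ 0  3  2  1  0  0  0  0  0  0  0  0  0  0  0  0  0  0  0  0  0 12 16  1
  0  0]
0.024 u bins [ 0 10 15  3  0  0  0  0  0  0  0  0  0  0  0  0  0  0  0  0  0  7  7  0
  0  0]
0.013 u bins [ 0  3  5  6  9  9  0  0  0  0  0  0  0  0  0  6 10  8  4  0  0 10  4  0
  0  0]
posts u [41.16734575 46.09760632 50.10799353] v hist [0 7 3 2 2 0 0 0 1 3 5 2 3 1]
stop u [-57.80418693 -53.64457035 -49.07097795]
PL 90 0.0 [ 0.99  0.85 -1.19  2.19  1.08  0.91  1.26]
PL 90 0.15 [ 1.05  0.43 -1.16  2.09  0.5   0.93  1.75]
PL -90 0.0 [ 0.36  0.49 -0.32  2.23  0.34  0.47 -1.22]
PL -90 0.15 [ 0.56  0.24 -0.53  2.11  0.17  0.82 -1.06]
PS 90 0.0 [ 1.45  0.85 -1.19  2.19  1.08
[... 795 characters left out ...]
.46  0.53 -0.44  1.68  0.26  0.99 -1.18]
SS 90 0.0 [ 0.14  0.79 -0.63  1.73  0.6   0.82  0.69]
SS 90 0.15 [ 0.32  0.69 -0.93  1.64  0.6   1.12  0.69]
SS -90 0.0 [-0.04  0.72 -0.35  1.74  0.34  0.74 -2.26]
SS -90 0.15 [ 0.14  0.58 -0.6   1.65  0.37  1.03 -2.28]
SB 90 0.0 [ 0.97  0.8  -0.62  1.7   0.59  0.84  1.62]
SB 90 0.15 [ 1.03  0.63 -0.71  1.62  0.45  1.07  1.73]
SB -90 0.0 [ 0.6   0.7  -0.07  1.73  0.07  0.71 -1.11]
SB -90 0.15 [ 0.62  0.52 -0.1   1.64  0.06  0.98 -1.11]
GR 90 0.0 [-0.26  0.81 -0.68  1.71  0.65  0.85  0.28]
GR 90 0.15 [-0.14  0.67 -0.86  1.62  0.56  1.11  0.34]
GR -90 0.0 [-0.81  0.7   0.14  1.75 -0.14  0.7  -2.24]
GR -90 0.15 [-0.81  0.51  0.14  1.67 -0.08  0.97 -2.28]
```

```bash
cat >> h.py <<'E'
def wfit(x,y,n,R=.07,zmin=.005):
    c=capture('wrist');save(n,c['img']);P=cloud(c)
    s=(np.hypot(P[...,0]-x,P[...,1]-y)<R)&(c['depth']>0);zt=P[s][:,2];t0=np.median(zt[zt<.007])
    s&=P[...,2]>t0+zmin
    k,l,st,_=cv2.connectedComponentsWithStats(s.astype(np.uint8),connectivity=8)
    if k<2: print('none');return
    q=P[l==1+np.argmax(st[1:,4])];r=cv2.minAreaRect(q[:,:2].astype(np.float32)*1000)
    print(n,'t0',t0.round(4),np.round(r[0],1),np.round(r[1],1),round(r[2],1),'z98',np.percentile(q[:,2],98).round(4),'t',get_obs()['time_s'])
E
python3 - <<'E'
from h import *
q=q_of(33-90)
movep([.440,-.0862,.16],q);o=get_obs();print(o['time_s'],o['tool_pos'],o['joint_positions'].round(2))
wfit(.440,-.0862,'w1')
E
```

```text
3.475 [ 0.44026015 -0.08719511  0.16006571] [ 0.57  0.23 -0.53  2.1   0.15  0.85 -1.05]
w1 t0 0.0004 [442.9 -84.4] [ 34.  139.6] 32.9 z98 0.2594 t 3.525
```

View pics/w1.png

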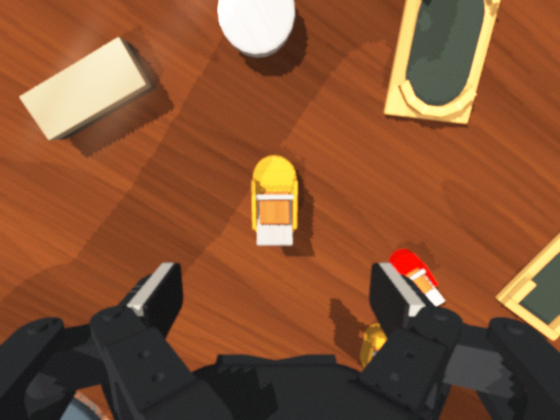

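The wrist picture shows the large plane at about (275,200), aligned with the jaws and midway between the fingers (col ~275), with its nose up-picture. I'll grasp it.

```bash
sed -i "s/s&=P\[...,2\]>t0+zmin/s\&=(P[...,2]>t0+zmin)\&(P[...,2]<.08)/" h.py
python3 - <<'E'
from h import *
wfit(.440,-.0862,'w1b')
gripper_to(.85)
servo_line([.440,-.0862,.05],feed=.2)
print('hit',servo_line([.440,-.0862,.003],feed=.08,f_stop=8),get_obs()['tool_pos'],get_obs()['contact_force'])
gripper_to(0,50)
o=get_obs();print('width',o['width'],o['contact_force'],o['time_s'])
servo_line([.440,-.0862,.15],feed=.2)
o=get_obs();print('width',o['width'],o['contact_force'],o['tool_pos'],o['time_s'])
c=capture('side');save('s1',c['img'])
E
```

```text
w1b t0 0.0004 [441.1 -83.4] [75.5 40. ] 33.1 z98 0.0435 t 3.575
hit False [ 0.44030965 -0.08612938  0.00320208] [-0.55973491  0.90286761  0.47582939]
width 0.45603027620874326 [-0.31632166  0.03540689  5.79389356] 5.7
width 0.45683711216006023 [-0.17172695  0.8386635  -3.8830161 ] [ 0.43866701 -0.08622307  0.14878696] 6.5833
```

View pics/s1.png

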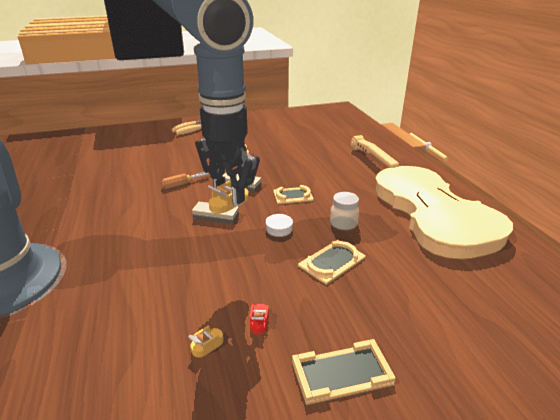

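```bash
cat >> h.py <<'E'
def place(x,y,a,zt,hover=.13,op=.7,pic=None):
    movep([x,y,hover],q_of(a))
    if pic: c=capture('wrist');save(pic+'a',c['img'])
    servo_line([x,y,zt+.02],feed=.15)
    hit=servo_line([x,y,zt-.003],feed=.025,f_stop=6)
    o=get_obs();print('hit',hit,o['tool_pos'].round(4),o['contact_force'].round(1),'w',round(o['width'],3))
    gripper_to(op);
    p=o['tool_pos']; servo_line([p[0],p[1],p[2]+.12],feed=.15)
    o=get_obs();print('t',o['time_s'],'w',o['width'])
    if pic:
        c=capture('wrist');save(pic+'b',c['img'])
        c=capture('scene');save(pic+'c',c['img']);return c
E
python3 - <<'E'
from h import *
place(.629,-.135,26.9-90,.011,pic='p1')
E
python3 -c "
import cv2,numpy as np
a=[cv2.imread(f'pics/p1{k}.png') for k in 'bc']
cv2.imwrite('pics/p1m.png',cv2.resize(np.hstack(a),(800,300)))"
```

```text
hit True [ 0.6288 -0.135   0.0117] [-0.9 -0.3  5.7] w 0.462
t 10.3083 w 0.7011549213876858
```

View pics/p1m.png

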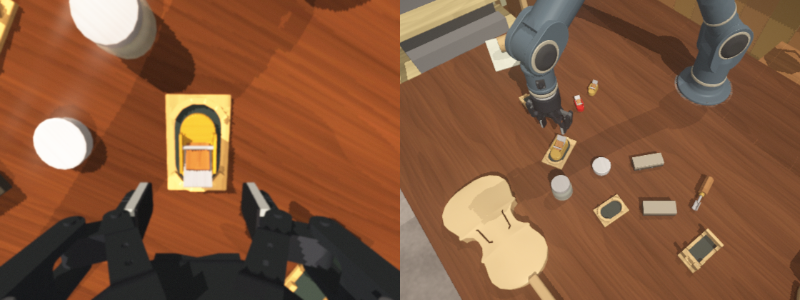

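The large plane sits in its stall, centred sideways. I'll check its lengthwise gap numerically from the wrist, then go to the small plane.

Run:
```python
from h import *
wfit(.629,-.135,'w2',R=.055,zmin=.013)
wfit(.629,-.135,'w2',R=.08)
# small plane
movep([.3575,-.2745,.16],q_of(27.5-90));print(get_obs()['joint_positions'].round(2))
wfit(.3575,-.2745,'w3',R=.05)
```

```text
w2 t0 0.0007 [ 622.7 -143. ] [93.6 63.6] 13.8 z98 0.0515 t 10.4583
w2 t0 0.0005 [ 628.6 -133.6] [120.   75.9] 26.2 z98 0.0498 t 10.5083
[ 1.01  0.23 -0.51  2.1   0.15  0.85 -0.68]
w3 t0 0.0004 [ 356.4 -272.8] [54.6 27.7] 27.2 z98 0.0344 t 11.7333
```

View pics/w2.png

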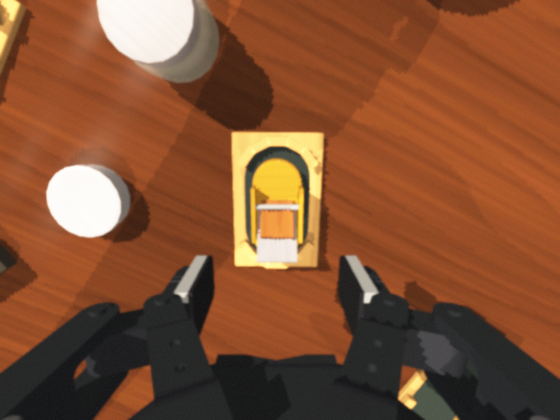

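View pics/w3.png

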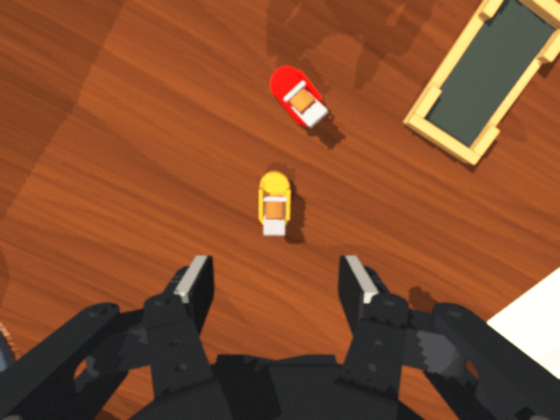

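The yellow plane is at (275,203) between the jaws; the red look-alike is at (298,97), so I leave it alone. Grasping the yellow one.

```bash
cat >> h.py <<'E'
def pick(x,y,z=.003,op=.7,eff=50):
    gripper_to(op)
    servo_line([x,y,.05],feed=.2)
    print('hit',servo_line([x,y,z],feed=.08,f_stop=8),get_obs()['tool_pos'].round(4))
    gripper_to(0,eff);o=get_obs();print('width',o['width'],o['contact_force'])
    servo_line([x,y,.15],feed=.2)
    o=get_obs();print('width',o['width'],o['contact_force'],'t',o['time_s'])
E
python3 - <<'E'
from h import *
pick(.3572,-.274)
movep([.637,.1405,.15],q_of(-7-90))
wfit(.637,.1405,'w4',R=.06)
E
```

```text
hit False [ 0.3575 -0.2741  0.0032]
width 0.3115081320289993 [-1.06155486  0.40586344  5.78708637]
width 0.32101472399712755 [-0.27778396  0.10700988 -1.6658695 ] t 14.6667
w4 t0 0.0005 [636.9 142. ] [63.9 91. ] 83.2 z98 0.017 t 16.5333
```

View pics/w4.png

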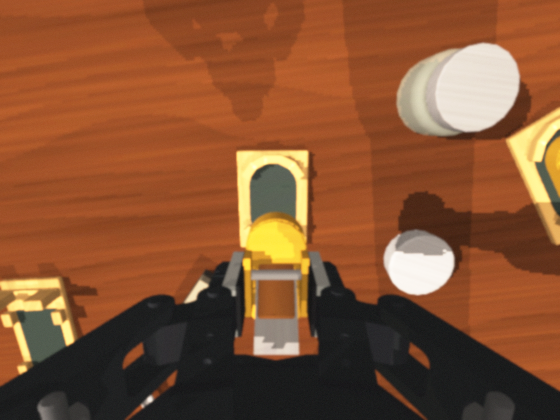

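Run:
```python
from h import *
place(.637,.1412,-97,.011,op=.6,hover=.13,pic='p2')
movep([.4335,.0983,.16],q_of(-30.6-90));print(get_obs()['joint_positions'].round(2))
wfit(.4335,.0983,'w5',R=.07)
```

```text
hit True [0.6368 0.1411 0.0117] [-0.4  1.1  3.7] w 0.316
t 19.6833 w 0.6025582379089152
[ 0.18  0.23 -0.57  2.11  0.16  0.84 -2.59]
w5 t0 0.0004 [433.  100.3] [40.  99.5] 59.6 z98 0.0267 t 20.6833
```

View pics/p2b.png

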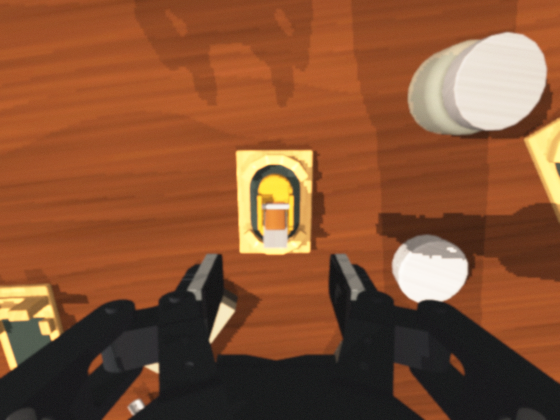

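View pics/w5.png

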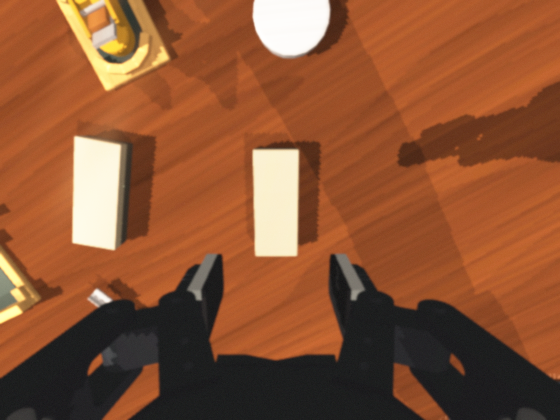

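Oilstone candidates in the scene picture are (347,226) at y≈+0.10 and (363,291) at y≈+0.235. The first is farther to the robot's right, so it is the one meant. In the wrist view it is at (275,203), with the other at (101,193), which crop0 and w5 both confirm. Joint 7 is near its limit here, so I'll use the half-turn grasp.

Run:
```python
from h import *
movep([.4333,.0992,.14],q_of(-30.4+90));print(get_obs()['joint_positions'].round(2))
pick(.4333,.0992,op=.85,eff=60)
print(get_obs()['joint_positions'].round(2))
movep([.5405,-.3845,.15],q_of(-2.3+90));print(get_obs()['joint_positions'].round(2))
wfit(.5405,-.3845,'w6',R=.085)
```

```text
[ 0.63  0.45 -1.16  2.11  0.53  0.91  0.2 ]
hit False [0.4337 0.0994 0.0034]
width 0.45432689043270297 [-1.0209337  -0.65395856  5.67397866]
width 0.4526042921474157 [-0.11049726 -0.44376317 -2.15068436] t 26.0083
[ 0.65  0.43 -1.18  2.1   0.51  0.93  0.22]
[ 1.25  0.81 -1.14  1.6   0.77  1.24  1.49]
w6 t0 0.0003 [ 490.1 -381.8] [74.  34.1] 87.6 z98 0.0185 t 27.8583
```

View pics/w6.png

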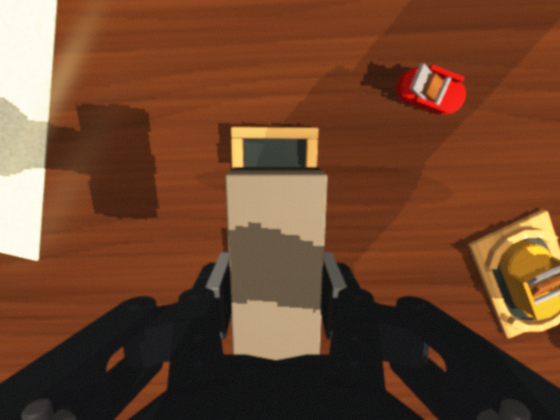

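Run:
```python
from h import *
place(.541,-.3842,-2.4+90,.0112,op=.7,hover=.12,pic='p3')
wfit(.541,-.3842,'w7',R=.085)
wfit(.541,-.3842,'w7',R=.06,zmin=.024)
movep([.358,.2833,.16],q_of(16.4+90));print(get_obs()['joint_positions'].round(2))
wfit(.385,.291,'w8',R=.08)
```

```text
hit True [ 0.5408 -0.3842  0.0118] [-1.1 -0.3  4.2] w 0.455
t 30.925 w 0.7013317096843483
w7 t0 0.0003 [ 540.5 -384.1] [ 74.2 134.4] 87.4 z98 0.0343 t 31.075
w7 t0 0.0004 [ 539.5 -384. ] [ 40.1 100.3] 87.6 z98 0.0346 t 31.125
[ 0.23  0.48 -1.24  2.06  0.55  0.99  0.56]
w8 t0 0.0002 [384.2 293.6] [129.6  26. ] 15.1 z98 0.0273 t 33.6333
```

View pics/w7.png

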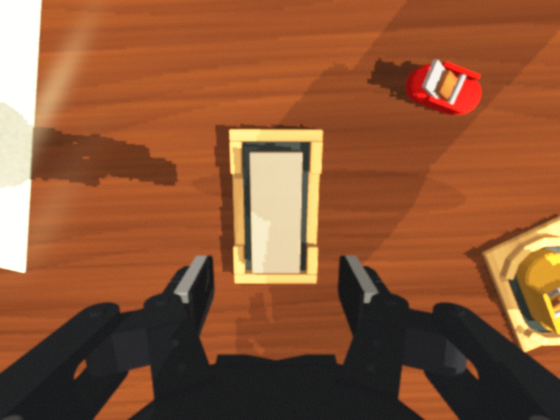

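View pics/w8.png

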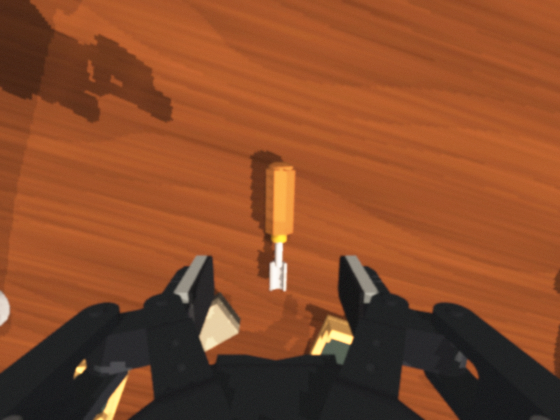

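The oilstone is centred in its box to about 1 mm. The gouge handle is at (282,205) and the blade points down-picture at (278,275). I refined its yaw to about 15.4°.

```bash
python3 - <<'E'
from h import *
movep([.3573,.2848,.14],q_of(15.4+90))
pick(.3573,.2848,z=.003,op=.7,eff=50)
c=capture('wrist');save('w9a',c['img'])
movep([.5181,.3984,.16],q_of(-4+90));print(get_obs()['joint_positions'].round(2))
c=capture('wrist');save('w9b',c['img']);c=capture('side');save('w9c',c['img'][80:300,100:400])
P=cloud(capture('scene'));
E
python3 -c "
import cv2,numpy as np
a=[cv2.imread(f'pics/w9{k}.png') for k in 'ab']
cv2.imwrite('pics/w9m.png',cv2.resize(np.hstack(a),(800,300)))
cv2.imwrite('pics/w9d.png',cv2.resize(cv2.imread('pics/w9c.png'),None,fx=2.4,fy=2.4))"
```

```text
hit False [0.3574 0.2852 0.0033]
width 0.2893201687274766 [-0.66229733 -0.71953601  5.91913653]
width 0.28600932593395356 [ 0.03800503 -0.50806836  0.39172172] t 36.725
[-0.11  0.69 -0.94  1.63  0.6   1.15  0.3 ]
```

View pics/w9m.png

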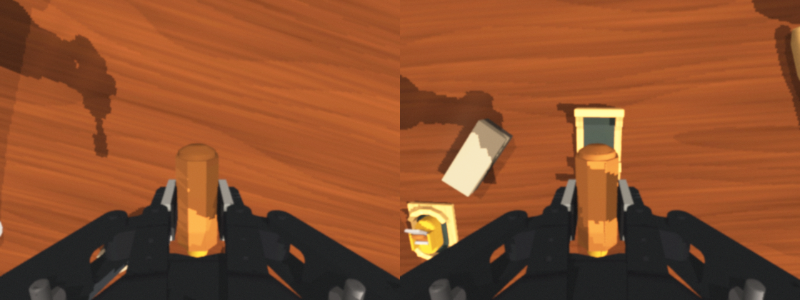

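View pics/w9d.png

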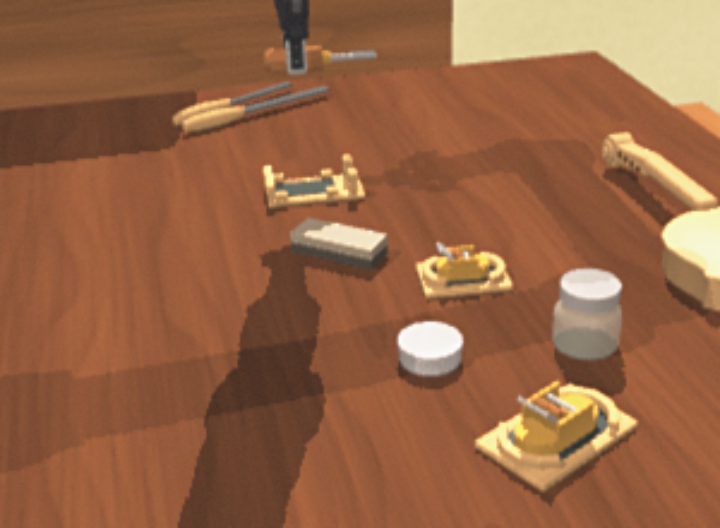

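The gouge is held level, with its blade on the rest's post side. I'll measure the butt against the butt stop before lowering.

Run:
```python
from h import *
c=capture('wrist');P=cloud(c).reshape(-1,3);C=c['img'].reshape(-1,3);tp=get_obs()['tool_pos']
a=np.radians(-4);e=np.array([np.cos(a),np.sin(a)]);n=np.array([-e[1],e[0]])
d=P[:,:2]-tp[:2];u,v,z=d@e*1e3,d@n*1e3,P[:,2]
m=(z>tp[2]-.01)&(z<tp[2]+.03)&(abs(v)<16)&(u>-60)&(u<-14)
print('tcp',tp,'butt u',np.percentile(u[m],[0.5,2]),'v',np.percentile(v[m],[2,50,98]),'z',np.percentile(z[m],[2,98]))
m=(z>.02)&(z<.035)&(abs(v)<40)&(u<-25)&(u>-80)
print('stop u',np.percentile(u[m],[1,50,99]),'v',np.percentile(v[m],[1,50,99]),m.sum())
```

```text
tcp [0.51731209 0.39752432 0.16017826] butt u [-37.1092224  -36.93543037] v [-12.12105095   0.07559389  12.38622462] z [0.16829014 0.18349311]
stop u [-48.18444781 -43.70521228 -39.21671634] v [-26.40605354   2.04931019  32.14506248] 780
```

Run:
```python
from h import *
place(.5188,.3995,-4+90,.0112,op=.5,hover=.12,pic='p4')
c=capture('side');save('p4s',cv2.resize(c['img'][80:300,100:400],None,fx=2.4,fy=2.4))
```

```text
hit True [0.5187 0.3993 0.0117] [-0.5 -0.4  4. ] w 0.294
t 40.8667 w 0.500226247319758
```

View pics/p4b.png

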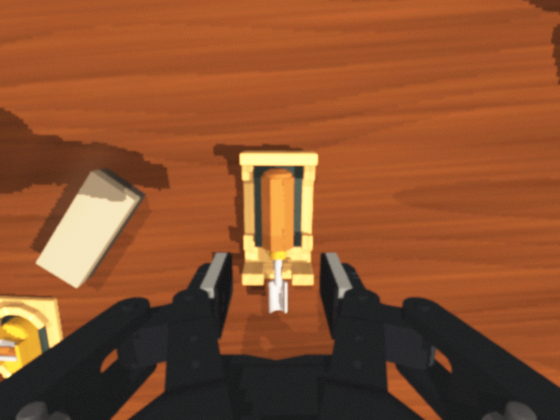

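View pics/p4s.png

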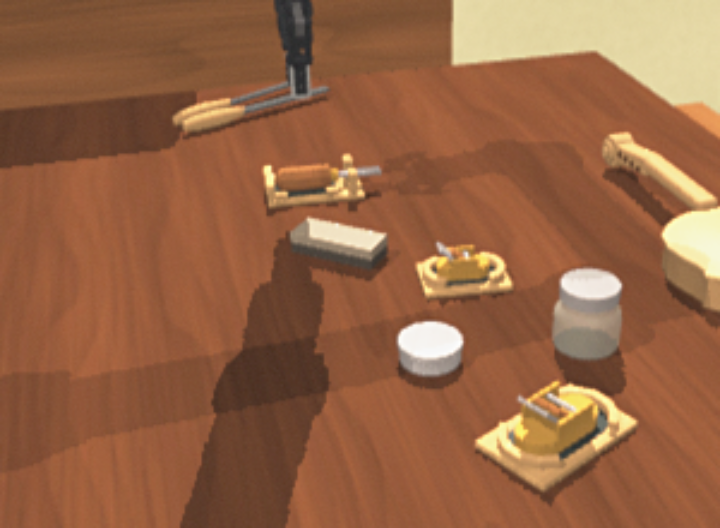

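All four tools look seated; in p4b the gouge is at (278,215), with its blade out through the notch at (278,295). I'll run a last numeric check, then hand in.

Run:
```python
from h import *
for nm in('scene','side'):
    c=capture(nm);P=cloud(c);save('fin_'+nm,c['img'])
    for k,(x,y),zl in(('PL',(.629,-.135),.024),('PS',(.637,.141),.022),('OS',(.541,-.384),.024),('G',(.517,.398),.022),('jar',(.711,-.006),.01),('tin',(.561,.009),.01)):
        s=(np.hypot(P[...,0]-x,P[...,1]-y)<.06)&(c['depth']>0)&(P[...,2]>zl)&(P[...,2]<.08);q=P[s]
        if len(q)<20: print(nm,k,'hidden');continue
        r=cv2.minAreaRect(q[:,:2].astype(np.float32)*1000)
        print(nm,k,np.round(r[0],1),np.round(r[1],1),round(r[2],1),'z98',np.percentile(q[:,2],98).round(4))
sign_off();print(get_obs()['time_s'])
```

```text
scene PL [ 630.2 -134.8] [77.4 42.1] 27.0 z98 0.0518
scene PS [635.7 139.4] [28.6 54.8] 82.5 z98 0.0431
scene OS [ 539.4 -385.4] [ 43.7 100.3] 87.5 z98 0.0366
scene G [522.2 396.8] [ 58.6 108.2] 85.3 z98 0.0363
scene jar [710.1  -6. ] [59.3 59.7] 44.2 z98 0.0688
scene tin [561.   9.] [59.7 60. ] 38.3 z98 0.0256
side PL [ 626.3 -136. ] [79.5 41.7] 27.2 z98 0.053
side PS [636.3 139.5] [53.8 33. ] 3.2 z98 0.0435
side OS [ 540.9 -383.5] [ 43.1 100.8] 87.5 z98 0.0362
side G [521.7 395.1] [ 60.7 103.9] 83.0 z98 0.0374
side jar [710.1 -10.1] [58.8 62.4] 76.9 z98 0.0691
side tin [561.7   8.6] [60.  58.2] 72.5 z98 0.0254
the job is handed in; nothing more can be done
the job is handed in; nothing more can be done
```

All four tools are back in their holders, placed in the order you listed and released. I handed the job in at about 41 s. Each was lowered slowly until it touched the felt, and the arm was clear of everything at the end.

**Which objects:** I took the oilstone farther to the robot's right. The other stone and the red look-alike plane were left alone.

**Last checks:**
- **Planes and oilstone:** their tops are about 8 mm higher than on the bench, which matches the felt floor. They lie aligned and within about 1–3 mm of the holder centres.
- **Gouge:** I checked it by eye in the pictures: handle between the cheeks, blade out through the notch. The fit in the last check also took in the rest's posts and stop, so it says nothing about the gouge itself.
- **Jar and tin:** they had not moved, to within about 1 mm in each camera.

**Disagreements:** the two cameras differ by up to 4 mm on the large plane and the jar. The side view's angle for the small plane (3° against −7°) came from a partly hidden outline, and the other views showed it aligned.

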